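# Claim the green parcel in the gift-swap game

## Robot

A 7-joint arm with a two-finger parallel gripper is mounted at the origin on the work surface. World frame = base frame: x ahead of the robot, y to its left, z up, the work surface at z = 0. Lengths are in m, angles in rad, forces in N, time in s.
With the tool pointing down it reaches from about 0.4 to 0.85 m from the base axis. Payload 6.9 kg.
Tool frame: the origin (TCP) lies between the finger pads; the fingertips stand 19 mm ahead of it and the grasp point (between the pads) is the TCP; z points along the fingers, y is the line along which they close (so a half turn about z gives the same grasp; the last joint's range is limited). The gripper opens to 85 mm and grips with 20 to 120 N. Pads are 22 mm wide; open, the fingers measure 114 mm over their backs; the gripper's body (76 mm by 85 mm) begins 54 mm behind the grasp point. The pads swing forward as they close: fully open they stand 13 mm farther back than shut.
Start: joints at [-1.062, 0.507, -0.238, 1.5, 0.126, 1.149, -0.155], TCP at [0.245, 0.575, 0.25] pointing down, gripper open.
Joint ranges: [-3.08, 3.08], [-0.24, 2.05], [-1.43, 1.35], [0, 2.5], [-1.52, 4.66], [0.17, 1.96], [-2.89, 2.89]. Speed limits (rad/s): [2.39, 2.39, 3.14, 3.14, 3.14, 3.14, 3.14].

## Interface

Orientations are given as a rotation vector (axis times angle).
In Python, from cell import robot gives the robot as it stands.
- The arm moves only by the tool servo_tool, never from a script. Its argument "targets" is a list of rows, each an object of numbers: "dx", "dy", "dz": the shift along the tool's x, y, z in m; "yaw": the turn about the tool's z in rad. A call has 1 to 20 rows; each row shifts and turns the commanded pose from where the row before left it, along the tool's axes as they then stand; what a row does not reach is not made up. A row lasts 1/10 s, in which the tool goes at most 50 mm and 8.59 degrees, less where a joint would pass 70% of its speed; a pose out of reach is approached as far as the arm can. A call is refused whole if a number of a shift passes 0.05 or a number of a turn 0.15, either way. A call with a gripper value outside its range is refused whole. "claw" is the closure, from 0 (fully open) to 1 (shut), set as the call begins (left out, the last holds). The fingers move at their own pace and stop on an object; "force" is the grip in N (left out, the last holds). Time passes only in rows, so rows that do not move let the fingers close. It gives the time, the measured TCP pose, the force, the opening and the grip force at its end, in the units of the state.
- robot.observe(): the state, without advancing time (a new reading comes with each control period).
- robot.camera(name): name is "side" or "top"; returns a dict with "pixels" (420x560x3 uint8, red, green, blue), "intrinsics" (3x3 intrinsics, pixels), "T" (4x4, takes a point from camera to world coordinates). Camera axes: x right, y down, z forward; pixel columns grow to the right and rows downward; lengths in m; the calibration is good to about 2 mm. A picture is of the moment at which its call begins. There is no depth.
- robot.finish_job(): hands the job in; it is judged then, once.
Trained networks look in the newest picture that a camera, given by its name, has taken for a name from the list of things; names that differ only in an ending like _2 or _b are one class to them, and where a whole thing is asked for, a point or a joint stands for the part that bears it (a point fixed in the world has none). Each returns a list of dicts, best first, with "p" (0 to 1); they miss things now and then, are a little off and sometimes report something else, mostly with a low value. They report only what shows in the picture. A call takes as long as a camera call.
- robot.silhouettes(camera, name): "mask" (420x560 bool, what is visible of it) and "xy" ([column, row] in pixels, amid what is visible of it).
The state is a dict: "time_s": time; "q": joint angles; "qd": joint speeds; "joint_torque": joint torques, N m; "eef_pos": TCP position; "orientation": TCP orientation; "contact_force": force on the tool from outside, world axes, zero at the start; "ft_torque": the same for the moment, N m; "width": opening from 0.0 (shut) to 1.0 (fully open); "grasp_force": force on a finger pad.
Only numpy, scipy, OpenCV 4.12 (cv2) and the standard library are available. Lean on these libraries where they do the work, as an engineer would, in place of code of your own. Each camera call takes 0.05 s, during which the arm holds its last target. There are 200 camera calls.

## Task

It is your turn in the gift-swap game and you want the green parcel: touch the gold seal on top of the green parcel lightly with the fingertips to claim it, then press the green buzzer all the way down and let it spring back, and draw the hand back at least 10 cm clear of the buzzer. Do not lift, shove or lean hard on the green parcel, and do not touch the other parcels, the other buzzers, the die or the crockery and ribbon around them.

Things in the scene. Friction and masses are not known exactly. Their poses are not given: they have to be found in the camera images.
- green_parcel: Bright green gift parcel, a rigid box 110 (x) x 140 (y) x 50 mm high, about 0.35 to 0.7 kg, loose on the table; origin at the centre of its underside, z up. White ribbon strips cross under its gold seal.
- green_seal: Gold disc stuck on top of the green parcel: 48 mm across, 4 mm thick, rigid; origin at the centre of its underside, so its top face lies 4 mm above the origin and 54 mm above the table. It is off the parcel's centre, at x +10, y +22 mm in the parcel's frame.
- green_buzzer_top (a point): Centre of the top of the green buzzer's cap when not pressed (it sinks with the cap). The cap is a green disc 44 mm across in a round black housing 60 mm across and 12 mm high, fixed to the table; its top stands 24 mm above the table. It is pressed straight down.
- green_buzzer_base: Housing of the green buzzer, carrying its cap; origin at the centre of its underside, fixed to the table.
- green_buzzer (a joint): How far the green cap is pressed, in m: 0 up, 0.008 fully down. A spring returns it; it starts to sink at about 1.2 N and fully down takes about 4 N.
- blue_parcel: Pale blue gift parcel, 110 x 140 x 60 mm high, also with a gold seal; origin at the centre of its underside. Leave alone.
- red_parcel: Red gift parcel, 110 x 140 x 42 mm high, also with a gold seal; origin at the centre of its underside. Leave alone.
- die: Pale wooden die, 24 mm cube with black pips; origin at the centre of its underside. Leave alone.
- bowl: White bowl, 110 mm across, 50 mm high; origin under its centre. Leave alone.
- tumbler: Greenish drinking tumbler, 66 mm across, 90 mm high; origin under its centre. Leave alone.
- ribbon_reel: Purple ribbon reel, 60 mm across, 30 mm high, lying flat; origin under its centre. Leave alone.
- red_buzzer_base: Housing of the red buzzer, same size as the green one; origin at the centre of its underside, fixed to the table. Leave alone.
- red_buzzer (a joint): How far the red cap is pressed, in m: 0 up, 0.008 fully down. Leave alone.
- yellow_buzzer_base: Housing of the yellow buzzer, same size as the green one; origin at the centre of its underside, fixed to the table. Leave alone.
- yellow_buzzer (a joint): How far the yellow cap is pressed, in m: 0 up, 0.008 fully down. Leave alone.
- blue_buzzer_base: Housing of the blue buzzer, same size as the green one; origin at the centre of its underside, fixed to the table. Leave alone.
- blue_buzzer (a joint): How far the blue cap is pressed, in m: 0 up, 0.008 fully down. Leave alone.

How it is judged:
On the way, in this order (a step that is already met when the one before it is completed fails the run):
1. the fingertips touch the gold seal of the green parcel (contact force between the fingers and green_seal above 0.3 N), for 0.1 s.
2. the fingertips press the green buzzer down (value of joint green_buzzer above 0.005 m and contact force between the fingers and green_buzzer_base above 0.5 N), for 0.1 s.
At the end, for the whole second after the job is handed in: The green buzzer is up again (within 1.5 mm), the gripper's grasp point is more than 80 mm from its top, the green parcel lies flat, at rest, within 12 mm of where it began, the other loose things are within 8 mm of where they began, and the other buzzers are up (value of joint each of green_buzzer, red_buzzer, yellow_buzzer, blue_buzzer below 0.0015 m and distance between the grasp point and green_buzzer_top above 0.08 m and distance of green_parcel from where it was at the start of the episode below 0.012 m and angle between green_parcel's own z axis and vertical below 0.05 rad and linear speed of green_parcel below 0.01 m/s and distance of each of blue_parcel, red_parcel, die, bowl, tumbler, ribbon_reel from where it was at the start of the episode below 0.008 m); the robot touches nothing.
It fails at once if the green parcel was lifted, tipped or shoved more than 15 mm (distance of green_parcel from where it was at the start of the episode above 0.015 m or height (world z) of green_parcel above 0.012 m or angle between green_parcel's own z axis and vertical above 0.12 rad).
It fails at once if the green parcel was pressed with more than 30 N (contact force between any of the fingers, the arm and green_parcel above 30 N).
It fails at once if another parcel, another buzzer or another thing on the table was touched (contact force between any of the fingers, the arm and blue_parcel above 0.5 N or contact force between any of the fingers, the arm and red_parcel above 0.5 N or contact force between any of the fingers, the arm and red_buzzer_base above 0.5 N or contact force between any of the fingers, the arm and yellow_buzzer_base above 0.5 N or contact force between any of the fingers, the arm and blue_buzzer_base above 0.5 N or contact force between any of the fingers, the arm and die above 0.5 N or contact force between any of the fingers, the arm and bowl above 0.5 N or contact force between any of the fingers, the arm and tumbler above 0.5 N or contact force between any of the fingers, the arm and ribbon_reel above 0.5 N).
It fails at once if another buzzer was pressed (value of joint any of red_buzzer, yellow_buzzer, blue_buzzer above 0.003 m).
It fails at once if another loose thing was moved more than 10 mm (distance of any of blue_parcel, red_parcel, die, bowl, tumbler, ribbon_reel from where it was at the start of the episode above 0.01 m).
It also fails if it takes over 42 s, if anything falls off the work surface, if the arm or the gripper's body presses on something with over 40 N, if the wrist force passes 120 N, or if a joint passes its speed limit or range.

## Working session

There is one attempt and no reset: what is moved stays moved. The work goes in short steps, Python scripts to look and compute and a tool call to move; the robot and the scene stay as the last step left them, time stands still between calls to the robot, and variables do not carry over. Pictures are saved under pics/ and viewed, at most 10 in all, crops included, and the job is handed in when it is done.

Besides the shell and the picture viewer there is one more tool, called after "Emit:" as a command line: name --argument value ..., lists and objects as JSON in quotes. servo_tool: Moves the arm, as the interface text tells. Its arguments: {"type":"object","properties":{"targets":{"type":"array","items":{"type":"object","properties":{"dx":{"type":"number"},"dy":{"type":"number"},"dz":{"type":"number"},"yaw":{"type":"number"}}}},"claw":{"type":"number"},"force":{"type":"number"}},"required":["targets"]}

```bash
mkdir -p pics; cat > h.py <<'E'
import numpy as np, cv2
from cell import robot
def ray(c,uv,z):
    K=np.array(c["intrinsics"]);T=np.array(c["T"])
    d=T[:3,:3]@np.linalg.solve(K,[uv[0],uv[1],1.]);o=T[:3,3]
    return o+d*(z-o[2])/d[2]
def proj(c,p):
    K=np.array(c["intrinsics"]);T=np.array(c["T"])
    q=K@(T[:3,:3].T@(np.array(p)-T[:3,3]));return q[:2]/q[2]
E
python3 - <<'E'
from h import *
s=robot.observe();print(s["eef_pos"],s["orientation"],s["width"],s["time_s"])
for n in("top","side"):
    c=robot.camera(n);cv2.imwrite(f"pics/{n}0.png",c["pixels"][...,::-1]);print(n,np.round(c["T"],3).tolist())
    for nm,z in(("green_parcel",.05),("green_seal",.054),("green_buzzer_top",.024),("green_buzzer_base",.015),("blue_parcel",.06),("red_parcel",.042),("die",.024),("bowl",.03),("tumbler",.09),("ribbon_reel",.03),("red_buzzer_base",.015),("yellow_buzzer_base",.015),("blue_buzzer_base",.015)):
        for r in robot.silhouettes(n,nm)[:2]:
            print(nm,round(r["p"],2),np.round(r["xy"]),r["mask"].sum(),ray(c,r["xy"],z).round(3))
E
```

```text
[0.24490867 0.57453274 0.2494564 ] [-6.28404551e-01 -3.07777169e+00  2.63525945e-03] 0.9960959481651366 0.0
top [[0.094, -0.968, 0.232, 0.216], [-0.996, -0.093, 0.016, -0.009], [0.006, -0.233, -0.972, 1.438], [0.0, 0.0, 0.0, 1.0]]
green_parcel 0.94 [269. 190.] 2338 [0.583 0.018 0.05 ]
green_seal 0.5 [261. 183.] 261 [0.6   0.042 0.054]
green_buzzer_top 0.48 [260. 238.] 183 [0.46  0.031 0.024]
green_buzzer_base 0.78 [261. 241.] 421 [0.452 0.027 0.015]
green_buzzer_base 0.65 [190. 177.] 2246 [0.608 0.237 0.015]
blue_parcel 0.96 [364. 198.] 2435 [ 0.584 -0.23   0.06 ]
red_parcel 0.7 [190. 178.] 2296 [0.598 0.232 0.042]
bowl 0.86 [101. 180.] 1299 [0.574 0.471 0.03 ]
tumbler 0.86 [443. 208.] 679 [ 0.568 -0.43   0.09 ]
ribbon_reel 0.68 [435. 261.] 443 [ 0.441 -0.431  0.03 ]
red_buzzer_base 0.75 [210. 233.] 424 [0.46  0.165 0.015]
yellow_buzzer_base 0.75 [104. 183.] 1292 [0.57  0.467 0.015]
yellow_buzzer_base 0.7 [383. 258.] 416 [ 0.437 -0.296  0.015]
blue_buzzer_base 0.67 [319. 250.] 422 [ 0.443 -0.127  0.015]
blue_buzzer_base 0.26 [322. 247.] 204 [ 0.452 -0.136  0.015]
side [[0.964, -0.141
[... 395 characters left out ...]
el 0.85 [276. 163.] 1089 [0.585 0.193 0.042]
die 0.49 [230. 163.] 77 [0.452 0.263 0.024]
bowl 0.92 [248. 129.] 530 [0.558 0.473 0.03 ]
bowl 0.49 [277. 163.] 1098 [0.593 0.211 0.03 ]
tumbler 0.89 [349. 299.] 1170 [ 0.56  -0.473  0.09 ]
tumbler 0.54 [298. 322.] 650 [ 0.437 -0.507  0.09 ]
ribbon_reel 0.58 [294. 324.] 723 [ 0.448 -0.457  0.03 ]
ribbon_reel 0.36 [245. 206.] 259 [0.441 0.    0.03 ]
red_buzzer_base 0.78 [242. 184.] 229 [0.462 0.14  0.015]
yellow_buzzer_base 0.8 [270. 285.] 442 [ 0.431 -0.313  0.015]
yellow_buzzer_base 0.39 [348. 296.] 1184 [ 0.596 -0.394  0.015]
blue_buzzer_base 0.84 [261. 242.] 378 [ 0.45  -0.15   0.015]
blue_buzzer_base 0.23 [261. 235.] 174 [ 0.456 -0.122  0.015]
```

View pics/top0.png

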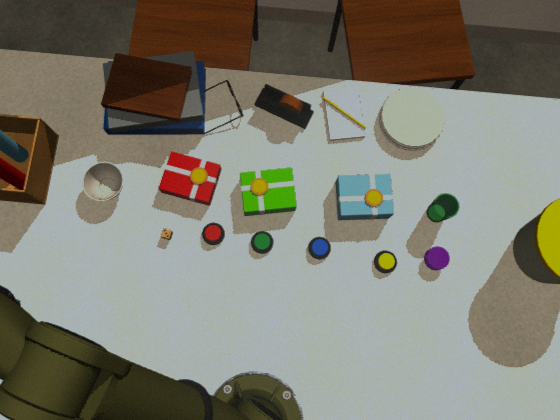

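View pics/side0.png

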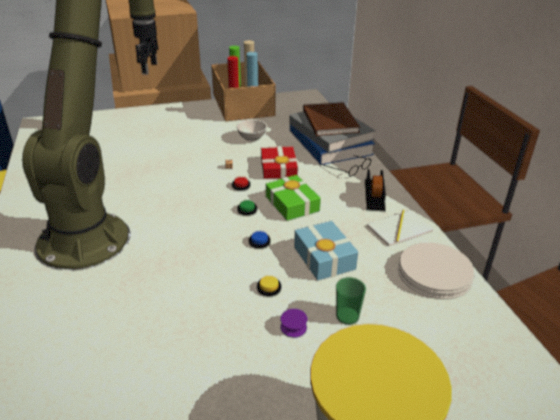

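The top picture shows the green parcel at about (268,190), its seal at about (260,187) and the green buzzer at about (262,242). The hand's route in from the left at height is clear. I'll refine the seal and cap by colour.

```bash
cat >> h.py <<'E'
def find(c,p,z,col,r=14):
    u,v=proj(c,p).round().astype(int);hsv=cv2.cvtColor(c["pixels"],cv2.COLOR_RGB2HSV)
    lo,hi={"gold":((12,140,90),(32,255,255)),"green":((45,120,40),(85,255,255))}[col]
    m=cv2.inRange(hsv,lo,hi);w=np.zeros_like(m);w[v-r:v+r,u-r:u+r]=1;m=m*w
    n,l,s,ce=cv2.connectedComponentsWithStats(m);i=1+np.argmax(s[1:,4])
    return ray(c,ce[i],z).round(4),s[i].tolist(),ce[i].round(1)
E
python3 - <<'E'
from h import *
for n in("top","side"):
    c=robot.camera(n)
    print(n,find(c,[.6,.04,.054],.054,"gold"),find(c,[.448,.028,.024],.024,"green"))
E
```

```text
top (array([0.591 , 0.0459, 0.054 ]), [251, 178, 17, 17, 238], array([259. , 186.1])) (array([0.451 , 0.0252, 0.024 ]), [254, 233, 16, 16, 204], array([261.7, 240.9]))
side (array([0.59  , 0.0406, 0.054 ]), [284, 180, 16, 10, 107], array([291.5, 184.5])) (array([0.449 , 0.0071, 0.024 ]), [240, 201, 15, 11, 132], array([247.1, 206.2]))
```

Emit:
servo_tool --targets '[{"dx":-0.033,"dy":-0.022},{"dx":-0.033,"dy":-0.022},{"dx":-0.033,"dy":-0.022},{"dx":-0.033,"dy":-0.022},{"dx":-0.033,"dy":-0.022},{"dx":-0.033,"dy":-0.022},{"dx":-0.033,"dy":-0.022},{"dx":-0.033,"dy":-0.022},{"dx":-0.033,"dy":-0.022},{"dx":-0.033,"dy":-0.022},{"dx":-0.033,"dy":-0.022},{"dx":-0.033,"dy":-0.022},{"dx":-0.033,"dy":-0.022},{"dx":-0.033,"dy":-0.022},{"dx":-0.033,"dy":-0.022},{"dx":-0.033,"dy":-0.022},{},{},{}]' --claw 1 --force 20

```text
invalid input at $.targets[0]: expected keys dx, dy, dz, yaw
```

Emit:
servo_tool --targets '[{"dx":-0.033,"dy":-0.022,"dz":0,"yaw":0},{"dx":-0.033,"dy":-0.022,"dz":0,"yaw":0},{"dx":-0.033,"dy":-0.022,"dz":0,"yaw":0},{"dx":-0.033,"dy":-0.022,"dz":0,"yaw":0},{"dx":-0.033,"dy":-0.022,"dz":0,"yaw":0},{"dx":-0.033,"dy":-0.022,"dz":0,"yaw":0},{"dx":-0.033,"dy":-0.022,"dz":0,"yaw":0},{"dx":-0.033,"dy":-0.022,"dz":0,"yaw":0},{"dx":-0.033,"dy":-0.022,"dz":0,"yaw":0},{"dx":-0.033,"dy":-0.022,"dz":0,"yaw":0},{"dx":-0.033,"dy":-0.022,"dz":0,"yaw":0},{"dx":-0.033,"dy":-0.022,"dz":0,"yaw":0},{"dx":-0.033,"dy":-0.022,"dz":0,"yaw":0},{"dx":-0.033,"dy":-0.022,"dz":0,"yaw":0},{"dx":-0.033,"dy":-0.022,"dz":0,"yaw":0},{"dx":-0.033,"dy":-0.022,"dz":0,"yaw":0},{"dx":0,"dy":0,"dz":0,"yaw":0},{"dx":0,"dy":0,"dz":0,"yaw":0}]' --claw 1 --force 20

```text
time_s: 3.3
eef_pos: [0.5929, 0.0432, 0.2499]
orientation: [-0.632, -3.077, 0.0]
contact_force: [-0.3, 0.8, -0.0]
width: -0.006
grasp_force: 0.0
```

Emit:
servo_tool --targets '[{"dx":0,"dy":0,"dz":0.04,"yaw":0},{"dx":0,"dy":0,"dz":0.04,"yaw":0},{"dx":0,"dy":0,"dz":0.04,"yaw":0},{"dx":0,"dy":0,"dz":0.03,"yaw":0},{"dx":0,"dy":0,"dz":0,"yaw":0},{"dx":0,"dy":0,"dz":0,"yaw":0}]'

```text
time_s: 3.9
eef_pos: [0.5926, 0.0455, 0.1009]
orientation: [-0.626, -3.078, -0.001]
contact_force: [0.4, -0.0, 0.1]
width: -0.004
grasp_force: 0.0
```

```bash
python3 - <<'E'
from h import *
s=robot.observe();print(s["eef_pos"],s["contact_force"],s["time_s"])
im=[]
for n in("top","side"):
    c=robot.camera(n);u,v=proj(c,s["eef_pos"]).astype(int);print(n,u,v,proj(c,[.59,.044,.054]))
    im.append(cv2.resize(c["pixels"][v-40:v+50,u-45:u+45,::-1],(400,400),interpolation=cv2.INTER_CUBIC))
cv2.imwrite("pics/close.png",np.hstack(im))
E
```

```text
[0.59262585 0.04545678 0.1008855 ] [ 0.41321788 -0.03430846  0.11568678] 3.9
top 258 180 [259.64052842 186.56776267]
side 292 169 [291.1984881 183.870467 ]
```

View pics/close.png

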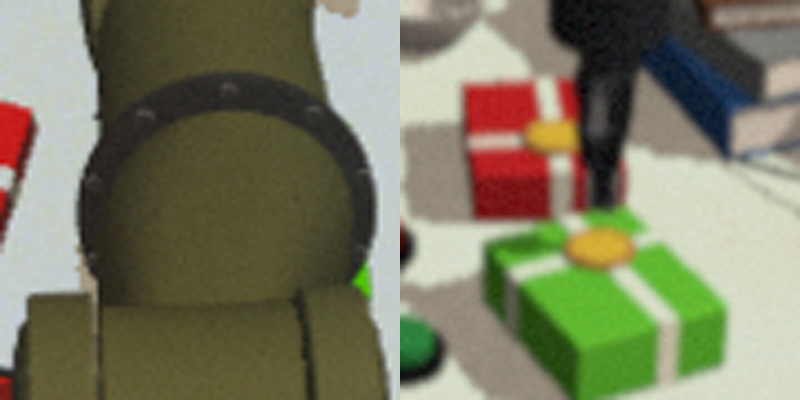

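The side crop shows the fingertips at (603,205), directly above the seal at (600,247). I'll descend in small steps.

Emit:
servo_tool --targets '[{"dx":0,"dy":0,"dz":0.015,"yaw":0},{"dx":0,"dy":0,"dz":0.008,"yaw":0},{"dx":0,"dy":0,"dz":0.002,"yaw":0},{"dx":0,"dy":0,"dz":0.002,"yaw":0},{"dx":0,"dy":0,"dz":0,"yaw":0}]'

```text
time_s: 4.5
eef_pos: [0.593, 0.0442, 0.0737]
orientation: [0.628, 3.078, 0.0]
contact_force: [-0.1, 0.4, 0.0]
width: 0.001
grasp_force: 0.0
```

Emit:
servo_tool --targets '[{"dx":0,"dy":0,"dz":0.001,"yaw":0},{"dx":0,"dy":0,"dz":0,"yaw":0}]'

```text
time_s: 4.7
eef_pos: [0.5931, 0.0442, 0.0732]
orientation: [0.628, 3.077, 0.0]
contact_force: [-1.5, -0.1, 4.7]
width: 0.001
grasp_force: 2.3
```

Emit:
servo_tool --targets '[{"dx":0,"dy":0,"dz":0,"yaw":0},{"dx":0,"dy":0,"dz":0,"yaw":0}]'

```text
time_s: 4.9
eef_pos: [0.5931, 0.0442, 0.0731]
orientation: [0.628, 3.077, 0.0]
contact_force: [-1.6, -0.3, 6.0]
width: 0.003
grasp_force: 2.8
```

The seal contact held at 5–6 N. Next I lift off and move over to the buzzer.

Emit:
servo_tool --targets '[{"dx":0,"dy":0,"dz":-0.03,"yaw":0},{"dx":0,"dy":0,"dz":-0.05,"yaw":0},{"dx":0.031,"dy":-0.018,"dz":0,"yaw":0},{"dx":0.031,"dy":-0.018,"dz":0,"yaw":0},{"dx":0.031,"dy":-0.018,"dz":0,"yaw":0},{"dx":0.031,"dy":-0.018,"dz":0,"yaw":0},{"dx":0,"dy":0,"dz":0,"yaw":0},{"dx":0,"dy":0,"dz":0.04,"yaw":0},{"dx":0,"dy":0,"dz":0.04,"yaw":0},{"dx":0,"dy":0,"dz":0,"yaw":0},{"dx":0,"dy":0,"dz":0,"yaw":0}]'

```text
time_s: 6.0
eef_pos: [0.4506, 0.0266, 0.0725]
orientation: [-0.628, -3.077, 0.001]
contact_force: [1.1, -0.3, 1.0]
width: 0.004
grasp_force: 0.0
```

```bash
python3 - <<'E'
from h import *
s=robot.observe();print(s["eef_pos"],s["contact_force"],s["time_s"])
c=robot.camera("side");p=np.array(s["eef_pos"])-[0,0,.019];u,v=proj(c,p).astype(int);print(u,v,proj(c,[.45,.026,.024]))
cv2.imwrite("pics/bz.png",cv2.resize(c["pixels"][v-60:v+60,u-60:u+60,::-1],(600,600),interpolation=cv2.INTER_CUBIC))
E
```

```text
[0.45055049 0.02657018 0.07247213] [ 1.06595621 -0.32133508  1.04133066] 6.0
245 193 [246.03367807 202.5353844 ]
```

View pics/bz.png

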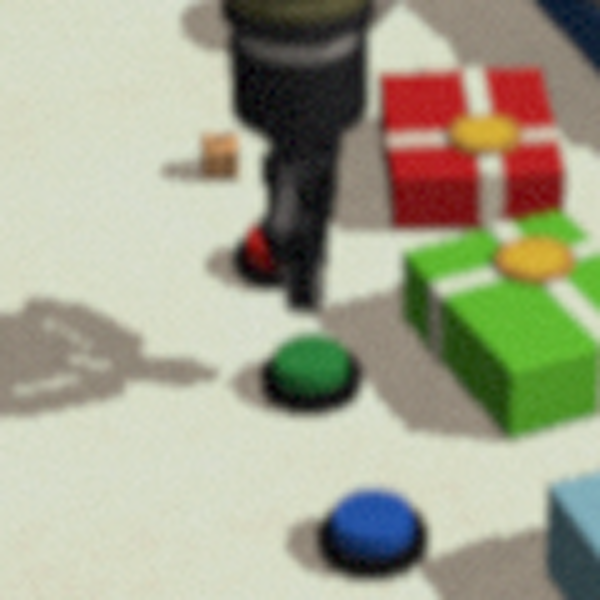

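The fingertips at (303,305) sit above the cap, whose top is near (312,358). I'll shift about 4 mm towards −y, then press.

Emit:
servo_tool --targets '[{"dx":-0.003,"dy":-0.003,"dz":0,"yaw":0},{"dx":0,"dy":0,"dz":0.015,"yaw":0},{"dx":0,"dy":0,"dz":0.012,"yaw":0},{"dx":0,"dy":0,"dz":0.004,"yaw":0},{"dx":0,"dy":0,"dz":0.003,"yaw":0},{"dx":0,"dy":0,"dz":0.002,"yaw":0},{"dx":0,"dy":0,"dz":0,"yaw":0}]'

```text
time_s: 6.75
eef_pos: [0.4528, 0.0223, 0.0369]
orientation: [0.629, 3.076, 0.0]
contact_force: [0.4, -1.6, 3.0]
width: 0.003
grasp_force: 1.6
```

Emit:
servo_tool --targets '[{"dx":0,"dy":0,"dz":0.002,"yaw":0},{"dx":0,"dy":0,"dz":0.001,"yaw":0},{"dx":0,"dy":0,"dz":0,"yaw":0},{"dx":0,"dy":0,"dz":0,"yaw":0}]'

```text
time_s: 7.15
eef_pos: [0.4529, 0.0223, 0.0347]
orientation: [0.628, 3.076, 0.0]
contact_force: [-1.9, -2.9, 21.3]
width: 0.002
grasp_force: 10.7
```

The cap is on its stop at 21 N, so it is fully down. Now I withdraw.

Emit:
servo_tool --targets '[{"dx":0,"dy":0,"dz":-0.02,"yaw":0},{"dx":0,"dy":0,"dz":-0.045,"yaw":0},{"dx":0,"dy":0,"dz":-0.05,"yaw":0},{"dx":0,"dy":0,"dz":-0.05,"yaw":0},{"dx":0,"dy":0,"dz":-0.03,"yaw":0},{"dx":0,"dy":0,"dz":0,"yaw":0},{"dx":0,"dy":0,"dz":0,"yaw":0},{"dx":0,"dy":0,"dz":0,"yaw":0}]'

```text
time_s: 7.95
eef_pos: [0.4511, 0.0226, 0.227]
orientation: [-0.628, -3.076, 0.001]
contact_force: [-0.1, -0.7, 0.4]
width: 0.005
grasp_force: 0.0
```

```bash
python3 - <<'E'
from h import *
s=robot.observe();print(s["eef_pos"],s["contact_force"],s["time_s"])
c=robot.camera("side");print(find(c,[.59,.044,.054],.054,"gold"),find(c,[.448,.028,.024],.024,"green"))
print(robot.finish_job())
E
```

```text
[0.45108933 0.02263893 0.22704029] [-0.1212818  -0.71533351  0.42773126] 7.95
(array([0.59  , 0.0408, 0.054 ]), [284, 180, 16, 10, 106], array([291.5, 184.4])) (array([0.4489, 0.0076, 0.024 ]), [239, 201, 16, 11, 132], array([247.1, 206.1]))
the job is handed in; nothing more can be done
None
```

The job is handed in at about 8 s, with no verdict returned: I touched the green parcel's gold seal at about 6 N, pressed the green buzzer to its stop at 21 N, and drew the hand back about 20 cm; in the last side picture the seal and buzzer cap were where they began.

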